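# Index the seasoning carousel to the tall jar and clamp it

### The job

On the rice-cracker bench, bring the tall jar round to the pointer of the turntable by working the turntable's ratchet lever, one place for each full stroke: from its rest to the stop you feel, without leaning hard on the stop, then back to its rest; do not turn the turntable or touch what stands on it by hand, and do not overshoot, for it only goes one way. Then turn the black clamp knob clockwise until its bar lines up with the two steel ribs on the plate. Leave everything else on the bench where it is.

Things in the scene. Friction and masses are not known exactly. Their poses are not given: they have to be found in the camera images.
- plate: Grey base plate of the indexing turntable, fixed to the bench, 280 mm (x) by 410 mm (y) by 25 mm thick; origin on the bench (z = 0) on the turntable's vertical axis, its x points away from the robot side, y to the left, z up. The plate reaches from y = -255 to +155 mm, x = -140 to +140 mm. Stands with a yaw of up to 0.25 rad.
- carousel: Aluminium turntable disc, 244 mm diameter, top 66 mm above the bench; origin on its axis at bench height. Twelve places 30 degrees apart on a 97 mm radius; some hold fixed steel tins (43 mm diameter, 40 high). Turns only counter-clockwise from above, 30 degrees a full stroke; a pawl bars it from going back. At the lever's stop it is 3 to 6 degrees past the place, then settles within 2.
- jar: Tall steel jar with a knob lid, 42 mm diameter, 80 mm high, the only tall thing on the disc; origin at the centre of its underside. Stands loose on one of the disc's places, 2, 3 or 4 places (60, 90 or 120 degrees) short of the pointer, so 2, 3 or 4 strokes.
- tin_a: Loose steel tin, 43 mm diameter, 40 mm high, on the disc; origin at the centre of its underside.
- tin_b: Loose steel tin, the same as tin_a, on another place of the disc.
- mark (a point): Point at disc-top height, on the 97 mm circle, below the pointer: the centre of the jar's underside must come here. The pointer is a thin steel post on the plate's left, 140 mm from the axis, 170 mm high, with a short arm pointing inward, 75 degrees counter-clockwise from the plate's x.
- handle (a point): Point on the lever's upright black handle: a round grip 22 mm in diameter, 180 mm from the turntable's axis, 60 to 140 mm above the bench; the point is on its centre line, 120 mm above the bench. It stands outside the disc on the robot's side, on a flat bar that runs under the disc to the axis. At rest it is 2.74 rad counter-clockwise from the plate's x (towards the robot and left).
- lever (a joint): Lever angle about the turntable's axis, rad, 0 at rest, growing counter-clockwise (handle goes from left to right in front). A spring returns it: 3 N at the handle at rest, 6 N at the end, 1 to 3 N more while the disc turns. The ratchet clicks only in the last 0.07 rad before the stop, which lies anywhere from 0.62 to 0.78 (unseen setting): feel for it. Must return to 0 for the next tooth.
- bumper: The lever's hidden rubber-covered stop, a 10 mm sprung pin under the disc, 105 mm from the axis (origin is the plate's), giving 1 mm per 8 N; it must never be loaded with over 60 N, which is some 35 N at the handle over the spring.
- knob (a joint): Angle of the clamp knob, rad, growing clockwise seen from above, 0 when its bar lies along the plate's x; free friction turn (0.06 N m) from 0 to 2.2 with no catch. It starts between 0 and 0.35; its bar lines up with the ribs at 1.30.
- knob_grip (a point): Grip of the clamp knob, on its vertical axis, 62 mm above the bench: a black upright bar 57 mm long, 14 mm thick, 37 to 69 mm above the bench, on a round 60 mm skirt. At x = -60, y = -195 mm of the plate (right front). Two small steel ribs on the plate beside the skirt show the index line, 1.30 rad clockwise from the plate's x.
- oil: Amber bottle, 48 mm diameter, 120 mm high, standing on the plate's right rear corner (x = 95, y = -205 mm from the axis); bystander, origin under its centre.
- bowl: White bowl, 120 mm diameter, bystander; origin under its centre.
- spatula: Wooden spatula lying on the bench, 280 mm, bystander; origin under its middle.
- mug: Blue mug, bystander; origin under its centre.
- pot: Aluminium pot, 170 mm diameter, 100 mm high, bystander; origin under its centre.
- sauce: Green bottle, 60 mm diameter, 170 mm high, bystander; origin under its centre.
- ladle: Spoon with a wooden handle lying on the bench, 220 mm, bystander; origin under its middle.
Not all that is in view belongs to the job. What is shaped like the jar but blue or green is not meant.

How it is judged:
On the way, in this order (a step that is already met when the one before it is completed fails the run):
1. the tall jar stands at the pointer and the lever is back at its rest (horizontal distance between jar and mark below 0.012 m and value of joint lever below 0.06 rad and angular speed of carousel below 0.05 rad/s), for 0.2 s.
2. then the knob's bar lines up with the ribs (value of joint knob between 1.18 and 1.42 rad), for 0.2 s.
At the end, for the whole second after the job is handed in: The tall jar stands upright and still within 12 mm of the pointer's mark, the lever is back at its rest (below 0.06 rad), and the knob stands at 1.30 rad within 0.12 rad (all of step 1 and all of step 2 and angle between jar's own z axis and vertical below 0.1 rad and linear speed of jar below 0.02 m/s); the robot touches nothing.
It fails at once if the turntable or a thing on it is touched by the gripper or arm (over 1 N) (contact force between any of the fingers, the arm and carousel above 1 N or contact force between any of the fingers, the arm and jar above 1 N or contact force between any of the fingers, the arm and tin_a above 1 N or contact force between any of the fingers, the arm and tin_b above 1 N).
It fails at once if the lever is leaned on against its stop (over 60 N on the bumper) (contact force between bumper and anything else above 60 N).
It fails at once if the jar or a loose tin is tipped (angle between any of jar, tin_a, tin_b's own z axis and vertical above 0.5 rad).
It fails at once if a bystander is moved by more than 40 mm (distance of any of oil, bowl, spatula, mug, pot, sauce, ladle from where it was at the start of the episode above 0.04 m).
It also fails if it takes over 72 s, if anything falls off the work surface, if the arm or the gripper's body presses on something with over 40 N, if the wrist force passes 120 N, or if a joint passes its speed limit or range.

### The arm

A 6-joint arm with a two-finger parallel gripper is mounted at the origin on the work surface. World frame = base frame: x ahead of the robot, y to its left, z up, the work surface at z = 0. Lengths are in m, angles in rad, forces in N, time in s.
With the tool pointing down it reaches from about 0.375 to 0.975 m from the base axis. Payload 3.8 kg.
Tool frame: the origin (TCP) lies on the centre line of the jaws, within the pads' length; the fingertips stand 14 mm ahead of it and the grasp point (between the pads) lies 5 mm behind it; z points along the fingers, y is the line along which they close (so a half turn about z gives the same grasp; the last joint's range is limited). The gripper opens to 85 mm and grips with 20 to 120 N. Pads are 22 mm wide; open, the fingers measure 114 mm over their backs; the gripper's body (76 mm by 85 mm) begins 54 mm behind the grasp point. The pads swing forward as they close: fully open they stand 13 mm farther back than shut.
Start: joints at [-1.188, 0.264, 1.604, -0, 1.274, -0.037], TCP at [0.275, -0.616, 0.215] pointing down, gripper open.
Joint ranges: [-2.63, 2.63], [-0.94, 2.18], [0.31, 2.57], [-1.31, 4.45], [0, 2.66], [-2.55, 2.55]. Speed limits (rad/s): [2.57, 2.57, 3.14, 3.14, 3.14, 3.14].

### API

Orientations are given as a rotation vector (axis times angle).
In Python, from workcell import bot, eyes, spot_in gives the robot as it stands.
- The arm moves only by the tool carry_out, never from a script. Its argument "series" is text: rows parted by semicolons, each of 4 numbers parted by spaces: the shift along the world's x, y, z in m, then the turn about the world's z in degrees. In form: tx ty tz roll; .... A call has 1 to 20 rows; each row shifts and turns the commanded pose from where the row before left it; what a row does not reach is not made up. A row lasts 1/8 s, in which the tool goes at most 62.5 mm and 10.7 degrees, less where a joint would pass 70% of its speed; a pose out of reach is approached as far as the arm can. A call is refused whole if a number of a shift passes 0.0625 or a number of a turn 10.7, either way. A call with a gripper value outside its range is refused whole. "jaw" is the gripper command: -1 is shut, 1 is fully open, values between are in proportion, set as the call begins (left out, the last holds). The fingers move at their own pace and stop on an object; "grip_force" is the grip in N (left out, the last holds). Time passes only in rows, so rows that do not move let the fingers close. It gives the time, the measured TCP pose, the force, the opening and the grip force at its end, in the units of the state.
- bot.read_state(): the state, without advancing time (a new reading comes with each control period).
- eyes.read_camera(name): name is "scene" or "side" or "wrist"; returns (picture, depth): 480x640x3 uint8, blue, green, red; 480x640 float32, m along the optical axis (not along the pixel's ray), 0 where there is no reading.
- eyes.get_calibration(name): a dict with "K" (3x3 intrinsics, pixels), "distortion" ([k1, k2, p1, p2, k3] as OpenCV has them; the pictures are not rectified), "position" and "rotation" of the camera in the world; the wrist camera has in their place "T_tool_cam" (4x4, takes a point from camera to tool coordinates, whose origin is the TCP and whose axes are the flange's). Camera axes: x right, y down, z forward; pixel columns grow to the right and rows downward; lengths in m; the calibration is good to about 2 mm. A picture is of the moment at which its call begins: read the wrist's pose just before it. get_calibration takes no time and is no camera call.
- bot.finish_job(): hands the job in; it is judged then, once.
Trained networks look in the newest picture that a camera, given by its name, has taken for a name from the list of things; names that differ only in an ending like _2 or _b are one class to them, and where a whole thing is asked for, a point or a joint stands for the part that bears it (a point fixed in the world has none). Each returns a list of dicts, best first, with "score" (0 to 1); they miss things now and then, are a little off and sometimes report something else, mostly with a low value. They report only what shows in the picture. A call takes as long as a camera call. They do not tell look-alikes from the thing itself.
- spot_in(camera, target): "rect" ([centre column, centre row, width, height] in pixels, round what is visible of it).
The state is a dict: "time": time; "q": joint angles; "joint_vel": joint speeds; "joint_torque": joint torques, N m; "tool_pos": TCP position; "tcp_rot": TCP orientation; "wrist_force": force on the tool from outside, world axes, zero at the start; "torque": the same for the moment, N m; "width": opening from 0.0 (shut) to 1.0 (fully open); "grip_force": force on a finger pad.
Only numpy, scipy, OpenCV 4.12 (cv2) and the standard library are available. Lean on these libraries where they do the work, as an engineer would, in place of code of your own. Each camera call takes 0.05 s, during which the arm holds its last target. There are 200 camera calls.

## Working session

There is one attempt and no reset: what is moved stays moved. The work goes in short steps, Python scripts to look and compute and a tool call to move; the robot and the scene stay as the last step left them, time stands still between calls to the robot, and variables do not carry over. Pictures are saved under pics/ and viewed, at most 10 in all, crops included, and the job is handed in when it is done.

Besides the shell and the picture viewer there is one more tool, called after "Emit:" as a command line: name --argument value ..., lists and objects as JSON in quotes. carry_out: Moves the arm, as the interface text tells. Its arguments: {"type":"object","properties":{"series":{"type":"string"},"jaw":{"type":"number"},"grip_force":{"type":"number"}},"required":["series"]}

```bash
mkdir -p pics; ls; cat > h.py <<'E'
import numpy as np, cv2
from workcell import bot, eyes, spot_in
from scipy.spatial.transform import Rotation as R
def cam(n):
    s=bot.read_state(); p,d=eyes.read_camera(n); c=eyes.get_calibration(n)
    if n=="wrist":
        T=np.eye(4);T[:3,:3]=R.from_rotvec(s["tcp_rot"]).as_matrix();T[:3,3]=s["tool_pos"];M=T@np.array(c["T_tool_cam"])
    else:
        M=np.eye(4);r=np.array(c["rotation"]);M[:3,:3]=r if r.shape==(3,3) else R.from_rotvec(r).as_matrix();M[:3,3]=c["position"]
    return p,d,np.array(c["K"],float),np.array(c["distortion"],float),M
def ray(uv,K,D,M):
    n=cv2.undistortPoints(np.array(uv,float).reshape(-1,1,2),K,D).reshape(-1,2)
    return np.c_[n,np.ones(len(n))]@M[:3,:3].T, M[:3,3]
def onz(uv,z,C):
    r,o=ray(uv,*C[2:]); return o+r*((z-o[2])/r[:,2])[:,None]
def proj(P,C):
    M=C[4];q=(np.array(P,float)-M[:3,3])@M[:3,:3]
    return cv2.projectPoints(q.reshape(-1,1,3),np.zeros(3),np.zeros(3),C[2],C[3])[0].reshape(-1,2)
def cloud(C):
    v,u=np.nonzero(C[1]>0); r,o=ray(np.c_[u,v],*C[2:]); return u,v,o+r*C[1][v,u][:,None]
E
python3 - <<'E'
from h import *
for n in ["scene","side"]:
    C=cam(n); cv2.imwrite(f"pics/{n}0.png",C[0])
    print(n,C[4].round(3).tolist())
    for t in ["plate","carousel","jar","handle","knob_grip","lever","knob","tin_a","oil"]:
        L=spot_in(n,t); print(t,[(round(a["score"],2),np.round(a["rect"]).tolist()) for a in L[:3]])
print(bot.read_state())
E
```

```text
pics
scene [[-0.477, 0.684, -0.552, 1.421], [0.879, 0.368, -0.303, 0.443], [-0.005, -0.629, -0.777, 1.272], [0.0, 0.0, 0.0, 1.0]]
plate [(0.73, [339.0, 287.0, 166.0, 122.0]), (0.17, [203.0, 218.0, 31.0, 37.0])]
carousel [(0.6, [358.0, 278.0, 94.0, 82.0])]
jar [(0.62, [254.0, 317.0, 15.0, 27.0]), (0.57, [291.0, 337.0, 13.0, 21.0]), (0.53, [326.0, 281.0, 17.0, 28.0])]
handle [(0.66, [401.0, 239.0, 17.0, 30.0]), (0.43, [306.0, 242.0, 18.0, 21.0])]
knob_grip [(0.56, [305.0, 241.0, 18.0, 22.0])]
lever [(0.61, [400.0, 242.0, 18.0, 38.0])]
knob [(0.7, [336.0, 294.0, 14.0, 20.0]), (0.68, [307.0, 243.0, 23.0, 22.0])]
tin_a [(0.82, [338.0, 295.0, 11.0, 22.0]), (0.74, [355.0, 301.0, 13.0, 20.0]), (0.37, [464.0, 227.0, 38.0, 31.0])]
oil [(0.57, [276.0, 272.0, 16.0, 35.0])]
side [[-0.979, -0.153, 0.131, 0.443], [-0.201, 0.679, -0.706, 0.753], [0.019, -0.718, -0.696, 0.858], [0.0, 0.0, 0.0, 1.0]]
plate [(0.66, [293.0, 298.0, 161.0, 150.0]), (0.55, [429.0, 204.0, 81.0, 38.0])]
carousel [(0.65, [290.0, 288.0, 114.0, 99.0])]
jar [(0.91, [207.0, 261.0, 13.0, 28.0]), (0.69, [224.0, 226.0, 13.0, 35.0]),
[... 329 characters left out ...]
]
{'time': 1.0, 'q': array([-1.18789368e+00,  2.63885950e-01,  1.60397092e+00,  3.52680810e-05,
        1.27369514e+00, -3.69147386e-02]), 'joint_vel': array([-1.44039451e-03,  2.09353787e-03,  2.33780645e-03, -9.30648397e-05,
       -6.52048205e-04, -2.93772077e-04]), 'joint_torque': array([-1.10825731e-04, -5.15072000e+01, -3.67738616e+01, -8.67273775e-05,
        8.55388607e-04,  1.01005617e-05]), 'tool_pos': array([ 0.27513101, -0.61639704,  0.21500493]), 'tcp_rot': array([3.07260441e+00, 6.54592547e-01, 6.31726369e-05]), 'wrist_force': array([ 0.90216232, -0.39016427, -0.45178073]), 'torque': array([ 0.0489457 ,  0.08527515, -0.00873111]), 'grip_force': 0.0, 'width': 0.9985987443995397}
```

```bash
python3 - <<'E'
import cv2
a=cv2.imread("pics/scene0.png")[190:390,220:485]; b=cv2.imread("pics/side0.png")[190:390,190:455]
cv2.imwrite("pics/a1.png",cv2.resize(a,None,fx=3,fy=3,interpolation=2))
cv2.imwrite("pics/b1.png",cv2.resize(b,None,fx=3,fy=3,interpolation=2))
E
```

```text
(no output)
```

View pics/a1.png

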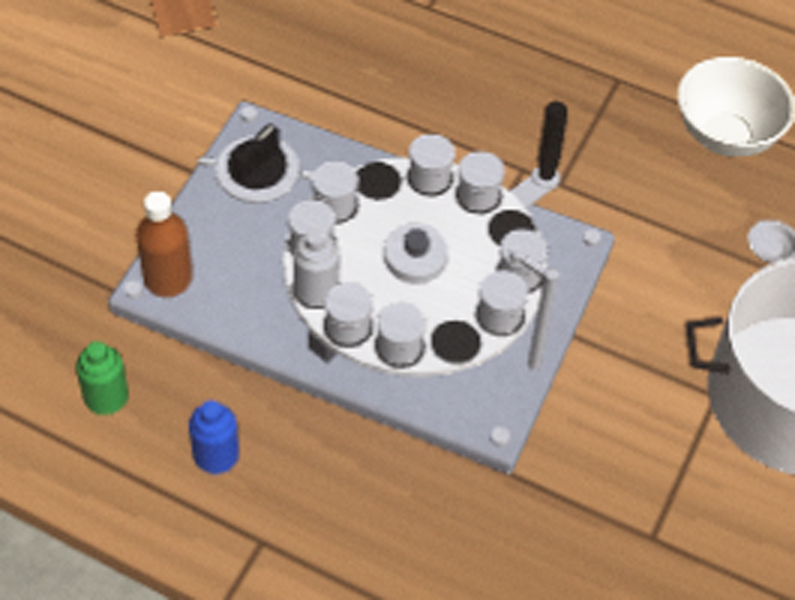

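View pics/b1.png

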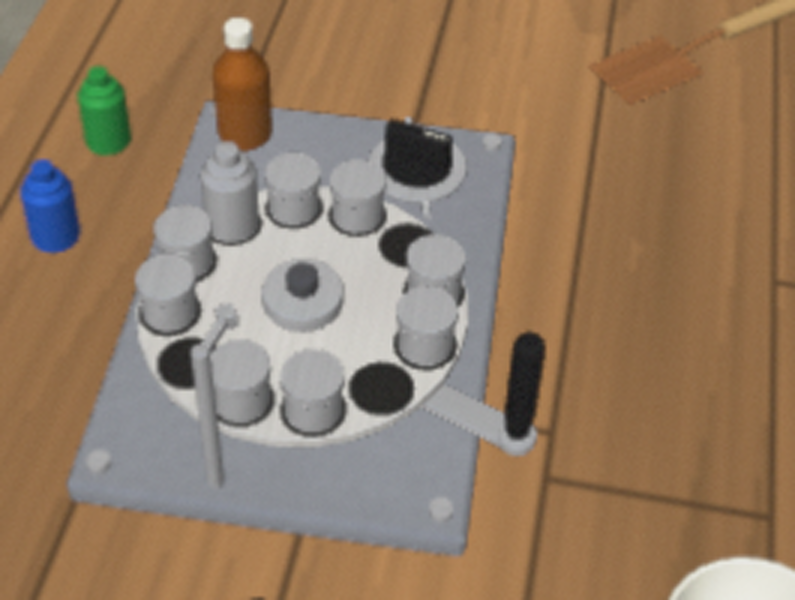

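```bash
cat > fit.py <<'E'
from h import *
from scipy.optimize import least_squares
S={}
for n in ["scene","side"]: S[n]=cam(n)
cr={"scene":(220,190),"side":(190,190)}
def P(r,a,z): return [r*np.cos(a),r*np.sin(a),z]
obs=[]
for n,L in {"scene":[((243,100),[-.14,-.255,.025]),((612,236),[-.14,.155,.025]),((511,461),[.14,.155,.025]),((112,303),[.14,-.255,.025]),((548,178),P(.18,2.74,.06)),((556,108),P(.18,2.74,.14))],
 "side":[((205,103),[.14,-.255,.025]),((515,134),[-.14,-.255,.025]),((464,542),[-.14,.155,.025]),((72,487),[.14,.155,.025]),((518,432),P(.18,2.74,.06)),((529,340),P(.18,2.74,.14))]}.items():
    for uv,X in L: obs.append((n,np.array(uv)/3+cr[n],np.array(X)))
def W(p,X):
    c,s=np.cos(p[2]),np.sin(p[2]); X=np.atleast_2d(X)
    return np.c_[p[0]+c*X[:,0]-s*X[:,1],p[1]+s*X[:,0]+c*X[:,1],X[:,2]]
f=lambda p:np.concatenate([(proj(W(p,X),S[n])[0]-uv) for n,uv,X in obs])
r=least_squares(f,[.55,-.2,0],loss="soft_l1"); p=r.x
print("pose",p.round(4)); print(f(p).reshape(-1,2).round(1).tolist())
np.save("pose.npy",p)
def loc(n,uv,z):
    w=onz([np.array(uv)/3+cr[n]],z,S[n])[0]; c,s=np.cos(p[2]),np.sin(p[2]); d=w[:2]-p[:2]
    l=np.array([c*d[0]+s*d[1],-s*d[0]+c*d[1]]); return w.round(3),np.hypot(*l).round(3),np.degrees(np.arctan2(l[1],l[0])).round(1)
print("jar lid",loc("side",(227,150),.146),loc("scene",(316,240),.143))
print("tin tops",[loc("side",q,.106) for q in [(293,172),(358,182),(435,257),(426,310),(312,375),(239,362)]])
for a,z in((P(.18,2.74,.12),0),(P(.097,np.radians(75),.066),0),([-.06,-.195,.062],0)): print(W(p,a).round(4))
# knob bar angle via dark pixels
for n in S:
    C=S[n];u,v,X=cloud(C);k=W(p,[-.06,-.195,.062])[0]
    g=C[0][v,u].max(1)<60; m=g&(np.hypot(*(X[:,:2]-k[:2]).T)<.04)&(X[:,2]>.05)&(X[:,2]<.085)
    q=X[m]; 
    if len(q)>5: e=np.linalg.svd((q-q.mean(0))[:,:2])[2][0]; print(n,len(q),q.mean(0).round(3),q[:,2].max().round(3),"knob",(-(np.arctan2(e[1],e[0])-p[2])%np.pi).round(2))
E
python3 fit.py
```

```text
pose [0.6233 0.1052 0.0556]
[[-0.2, -0.9], [2.6, -1.2], [1.7, 1.8], [-1.7, -0.7], [1.0, -5.3], [1.4, 0.1], [-1.1, -2.4], [0.0, -0.9], [0.4, 0.2], [-3.9, -0.7], [0.1, -6.0], [-0.1, 0.4]]
jar lid (array([0.693, 0.042, 0.146]), np.float64(0.094), np.float64(-45.5)) (array([0.698, 0.039, 0.143]), np.float64(0.099), np.float64(-44.7))
tin tops [(array([0.651, 0.014, 0.106]), np.float64(0.095), np.float64(-76.0)), (array([0.601, 0.014, 0.106]), np.float64(0.094), np.float64(-106.9)), (array([0.531, 0.076, 0.106]), np.float64(0.097), np.float64(-165.8)), (array([0.528, 0.126, 0.106]), np.float64(0.098), np.float64(164.4)), (array([0.592, 0.198, 0.106]), np.float64(0.098), np.float64(105.6)), (array([0.642, 0.198, 0.106]), np.float64(0.095), np.float64(75.4))]
[[0.4539 0.1663 0.12  ]]
[[0.6431 0.2002 0.066 ]]
[[ 0.5742 -0.0928  0.062 ]]
scene 102 [ 0.582 -0.094  0.064] 0.076 knob 0.34
side 148 [ 0.574 -0.089  0.061] 0.071 knob 0.27
```

Steel jar at scene px (325,278) / side (267,255). Its look-alikes are the green bottle at scene (254,317) and the blue one at (291,337), both standing on the bench. The jar is about -45° and the pointer 75°, so 4 strokes. The lever handle is at scene (403,237), and the knob at (306,243).

Emit:
carry_out --series "0 0 0.06 0; 0.0128 0.0559 0 9.7; 0.0128 0.0559 0 9.7; 0.0128 0.0559 0 9.7; 0.0128 0.0559 0 9.7; 0.0128 0.0559 0 9.7; 0.0128 0.0559 0 9.7; 0.0128 0.0559 0 9.7; 0.0128 0.0559 0 9.7; 0.0128 0.0559 0 9.7; 0.0128 0.0559 0 9.7; 0.0128 0.0559 0 9.7; 0.0128 0.0559 0 9.7; 0.0128 0.0559 0 9.7; 0.0128 0.0559 0 9.9; 0 0 0 0; 0 0 0 0" --jaw 0.1

```text
time: 3.22
tool_pos: [0.454, 0.166, 0.2748]
tcp_rot: [-0.544, -3.094, 0.001]
wrist_force: [-0.0, -0.9, 0.6]
width: 0.549
grip_force: 0.0
```

```bash
cat > look.py <<'E'
from h import *
import sys
C=cam("wrist"); cv2.imwrite("pics/"+sys.argv[1]+".png",C[0]); p=np.load("pose.npy")
s=bot.read_state(); print(s["tool_pos"].round(4),s["wrist_force"].round(1),s["width"],s["time"])
u,v,X=cloud(C); g=C[0][v,u].max(1)<70
h=p[:2]+.18*np.array([np.cos(2.74+p[2]),np.sin(2.74+p[2])])
m=g&(np.hypot(*(X[:,:2]-h).T)<.04)&(X[:,2]>.08)
q=X[m]; print("handle",len(q))
if len(q):
    t=q[q[:,2]>q[:,2].max()-.008]; print(q[:,2].max(),(t.min(0)+t.max(0))/2, "expected",h, t.min(0),t.max(0))
for t in ["handle","lever"]: print(t,[(round(a["score"],2),np.round(a["rect"]).tolist()) for a in spot_in("wrist",t)[:2]])
print(proj([[*h,.14],[*h,.06],[*p[:2],.066]],C))
E
python3 look.py w1
```

```text
[0.454  0.1655 0.2749] [ 0.2 -0.6 -0.3] 0.5516010228612801 3.275
handle 28159
0.3861411000636191 [0.43975995 0.16871171 0.38214157] expected [0.45392396 0.16626106] [0.4271639  0.14383644 0.37814204] [0.45235599 0.19358698 0.3861411 ]
handle [(0.85, [316.0, 209.0, 29.0, 77.0]), (0.41, [148.0, 342.0, 48.0, 33.0])]
lever [(0.7, [314.0, 213.0, 28.0, 71.0]), (0.19, [580.0, 191.0, 117.0, 191.0])]
[[318.03294073 212.31309981]
 [317.72002129 190.84020293]
 [317.91420678 351.36281173]]
```

View pics/w1.png

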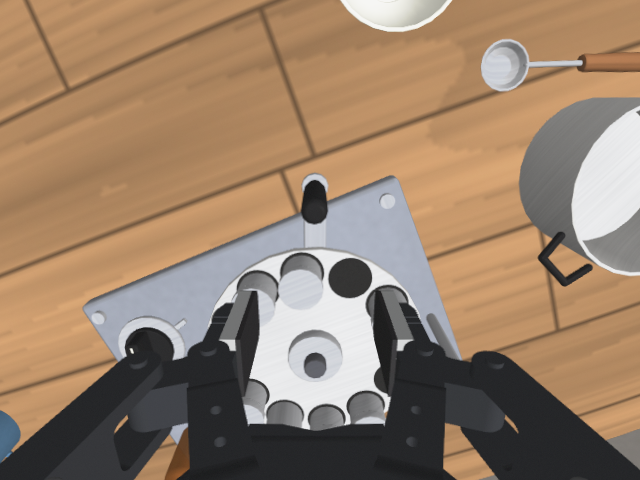

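The wrist view shows the black handle top at (314,214), between the jaw lines and within about 2 mm of the prediction. It also shows the hub at (315,358) and the knob at (150,345). I'm lowering the jaws around the handle.

Emit:
carry_out --series "0 0 -0.04 0; 0 0 -0.04 0; 0 0 -0.04 0; 0 0 -0.037 0; 0 0 0 0; 0 0 0 0"

```text
time: 4.12
tool_pos: [0.4554, 0.1658, 0.1195]
tcp_rot: [0.546, 3.092, 0.001]
wrist_force: [-0.2, 0.1, 0.4]
width: 0.551
grip_force: 0.0
```

Emit:
carry_out --series "0 0 0 0; 0 0 0 0; 0 0 0 0; 0 0 0 0" --jaw -0.3 --grip_force 20

```text
time: 4.62
tool_pos: [0.4544, 0.1663, 0.1183]
tcp_rot: [0.544, 3.094, 0.0]
wrist_force: [0.4, -0.6, -0.3]
width: 0.351
grip_force: 0.0
```

```bash
python3 - <<'E'
import numpy as np
p=np.load("pose.npy"); a0=2.74+p[2]
f=lambda a:p[:2]+.18*np.array([np.cos(a0+a),np.sin(a0+a)])
A=np.radians(np.arange(0,56,4))
for i in range(len(A)-1): print(round(np.degrees(A[i+1])),(f(A[i+1])-f(A[i])).round(4))
E
```

```text
4 [-0.0038 -0.012 ]
8 [-0.003  -0.0122]
12 [-0.0021 -0.0124]
16 [-0.0013 -0.0125]
20 [-0.0004 -0.0126]
24 [ 0.0005 -0.0126]
28 [ 0.0014 -0.0125]
32 [ 0.0022 -0.0124]
36 [ 0.0031 -0.0122]
40 [ 0.0039 -0.0119]
44 [ 0.0047 -0.0116]
48 [ 0.0055 -0.0113]
52 [ 0.0063 -0.0109]
```

Emit:
carry_out --series "-0.0038 -0.012 0 4; -0.003 -0.0122 0 4; -0.0021 -0.0124 0 4; -0.0013 -0.0125 0 4; -0.0004 -0.0126 0 4; 0.0005 -0.0126 0 4; 0.0014 -0.0125 0 4; 0.0022 -0.0124 0 4; 0 0 0 0; 0 0 0 0"

```text
time: 5.88
tool_pos: [0.4471, 0.068, 0.118]
tcp_rot: [0.327, -3.123, -0.003]
wrist_force: [-2.0, 4.1, 2.9]
width: 0.349
grip_force: 2.7
```

Emit:
carry_out --series "0.0015 -0.0061 0 2; 0 0 0 0"

```text
time: 6.12
tool_pos: [0.4484, 0.0619, 0.1179]
tcp_rot: [0.382, -3.116, -0.003]
wrist_force: [-3.5, 4.1, 2.8]
width: 0.352
grip_force: 2.9
```

Emit:
carry_out --series "0.0016 -0.0061 0 2; 0 0 0 0"

```text
time: 6.38
tool_pos: [0.45, 0.0558, 0.1179]
tcp_rot: [0.436, -3.109, -0.003]
wrist_force: [-4.0, 4.3, 3.1]
width: 0.354
grip_force: 3.0
```

Emit:
carry_out --series "0.002 -0.006 0 2; 0 0 0 0"

```text
time: 6.62
tool_pos: [0.4518, 0.0497, 0.1179]
tcp_rot: [0.49, -3.101, -0.003]
wrist_force: [-4.4, 4.3, 3.6]
width: 0.351
grip_force: 3.1
```

Emit:
carry_out --series "0.0014 -0.0038 0 1.3; 0 0 0 0"

```text
time: 6.88
tool_pos: [0.453, 0.046, 0.1179]
tcp_rot: [0.526, -3.095, -0.003]
wrist_force: [-3.9, 4.4, 3.4]
width: 0.355
grip_force: 3.2
```

Emit:
carry_out --series "0.0014 -0.0038 0 1.3; 0 0 0 0"

```text
time: 7.12
tool_pos: [0.4543, 0.0422, 0.1178]
tcp_rot: [0.561, -3.088, -0.003]
wrist_force: [-4.7, 4.4, 3.8]
width: 0.355
grip_force: 3.3
```

Emit:
carry_out --series "0.0015 -0.0037 0 1.3; 0 0 0 0"

```text
time: 7.38
tool_pos: [0.4555, 0.039, 0.1178]
tcp_rot: [0.595, -3.081, -0.005]
wrist_force: [-5.6, 5.7, 3.6]
width: 0.352
grip_force: 4.3
```

Emit:
carry_out --series "0.0012 -0.0028 0 1; 0 0 0 0"

```text
time: 7.62
tool_pos: [0.4562, 0.0372, 0.1178]
tcp_rot: [0.621, -3.076, -0.008]
wrist_force: [-6.3, 8.9, 5.3]
width: 0.35
grip_force: 6.2
```

Emit:
carry_out --series "0.001 -0.0023 0 0.8; 0 0 0 0"

```text
time: 7.88
tool_pos: [0.4569, 0.0358, 0.1177]
tcp_rot: [0.642, -3.071, -0.011]
wrist_force: [-7.1, 12.4, 6.6]
width: 0.354
grip_force: 7.8
```

Emit:
carry_out --series "-0.0039 0.0115 0 -3.9; -0.0039 0.0115 0 -3.9; -0.0038 0.0116 0 -3.9; -0.0022 0.0124 0 -4; -0.0014 0.0125 0 -4; -0.0005 0.0126 0 -4; 0.0004 0.0126 0 -4; 0.0013 0.0125 0 -4; 0.0021 0.0124 0 -4; 0.003 0.0122 0 -4; 0.0038 0.012 0 -4; 0 0 0 0; 0 0 0 0; 0 0 0 0"

```text
time: 9.62
tool_pos: [0.4541, 0.1657, 0.1179]
tcp_rot: [-0.544, -3.094, 0.001]
wrist_force: [0.4, 0.2, 0.3]
width: 0.355
grip_force: 0.0
```

```bash
cat > chk.py <<'E'
from h import *
p=np.load("pose.npy"); k=0
for n in ["scene","side"]:
    C=cam(n)
    if n=="side":
        import sys; cv2.imwrite(f"pics/{sys.argv[1]}.png",cv2.resize(C[0][190:390,190:455],None,fx=3,fy=3,interpolation=2))
    u,v,X=cloud(C); d=X[:,:2]-p[:2]; r=np.hypot(*d.T); q=X[(r<.12)&(r>.07)&(X[:,2]>.118)&(X[:,2]<.15)]
    a=(np.degrees(np.arctan2(q[:,1]-p[1],q[:,0]-p[0])-p[2])+180)%360-180
    h,e=np.histogram(a,36,(-180,180)); i=h.argmax(); m=abs((a-e[i]-5+180)%360-180)<20
    L=[b for b in spot_in(n,"jar")][:4]
    out=[]
    for b in L:
        c,rr,w,hh=b["rect"]; P=onz([[c,rr-hh/2+1]],.146,C)[0]; dd=P[:2]-p[:2]
        out.append((round(b["score"],2),np.hypot(*dd).round(3),np.degrees(np.arctan2(dd[1],dd[0])-p[2]).round(1)))
    print(n,m.sum(),np.median(a[m]).round(1),out)
s=bot.read_state();print(s["time"],s["wrist_force"].round(1))
E
python3 chk.py s1
```

```text
scene 181 -13.7 [(0.87, np.float64(0.267), np.float64(-15.1)), (0.75, np.float64(0.309), np.float64(-37.4)), (0.69, np.float64(0.097), np.float64(-16.2))]
side 257 -12.1 [(0.8, np.float64(0.189), np.float64(-8.8)), (0.68, np.float64(0.234), np.float64(-37.8)), (0.66, np.float64(0.097), np.float64(-18.5))]
9.825 [-0.   0.2  0.2]
```

Emit:
carry_out --series "-0.0038 -0.012 0 4; -0.003 -0.0122 0 4; -0.0021 -0.0124 0 4; -0.0013 -0.0125 0 4; -0.0004 -0.0126 0 4; 0.0005 -0.0126 0 4; 0.0014 -0.0125 0 4; 0.0022 -0.0124 0 4; 0.0038 -0.0116 0 3.9; 0.0039 -0.0115 0 3.9; 0.0019 -0.0058 0 2; 0.002 -0.0057 0 1.9; 0 0 0 0; 0 0 0 0; 0 0 0 0"

```text
time: 11.7
tool_pos: [0.4569, 0.0358, 0.1178]
tcp_rot: [0.643, -3.071, -0.012]
wrist_force: [-7.1, 13.0, 5.7]
width: 0.354
grip_force: 7.5
```

Emit:
carry_out --series "-0.0039 0.0115 0 -3.9; -0.0039 0.0115 0 -3.9; -0.0038 0.0116 0 -3.9; -0.0022 0.0124 0 -4; -0.0014 0.0125 0 -4; -0.0005 0.0126 0 -4; 0.0004 0.0126 0 -4; 0.0013 0.0125 0 -4; 0.0021 0.0124 0 -4; 0.003 0.0122 0 -4; 0.0038 0.012 0 -4; 0 0 0 0; 0 0 0 0; 0 0 0 0"

```text
time: 13.45
tool_pos: [0.4541, 0.1657, 0.1179]
tcp_rot: [-0.544, -3.094, 0.0]
wrist_force: [-0.6, 0.3, -0.5]
width: 0.35
grip_force: 0.0
```

```bash
python3 chk.py s2
```

```text
scene 190 13.9 [(0.86, np.float64(0.101), np.float64(14.0)), (0.7, np.float64(0.306), np.float64(-36.5)), (0.56, np.float64(0.271), np.float64(-14.4))]
side 265 18.2 [(0.73, np.float64(0.196), np.float64(-9.7)), (0.73, np.float64(0.132), np.float64(-120.9))]
13.65 [-0.3 -0.5 -0.6]
```

The jar is now at about 15°, so two more strokes are needed.

Emit:
carry_out --series "-0.0038 -0.012 0 4; -0.003 -0.0122 0 4; -0.0021 -0.0124 0 4; -0.0013 -0.0125 0 4; -0.0004 -0.0126 0 4; 0.0005 -0.0126 0 4; 0.0014 -0.0125 0 4; 0.0022 -0.0124 0 4; 0.0038 -0.0116 0 3.9; 0.0039 -0.0115 0 3.9; 0.0019 -0.0058 0 2; 0.002 -0.0057 0 1.9; 0 0 0 0; 0 0 0 0; 0 0 0 0"

```text
time: 15.52
tool_pos: [0.4569, 0.0359, 0.1178]
tcp_rot: [0.643, -3.071, -0.012]
wrist_force: [-6.7, 12.4, 4.8]
width: 0.348
grip_force: 7.5
```

Emit:
carry_out --series "-0.0039 0.0115 0 -3.9; -0.0039 0.0115 0 -3.9; -0.0038 0.0116 0 -3.9; -0.0022 0.0124 0 -4; -0.0014 0.0125 0 -4; -0.0005 0.0126 0 -4; 0.0004 0.0126 0 -4; 0.0013 0.0125 0 -4; 0.0021 0.0124 0 -4; 0.003 0.0122 0 -4; 0.0038 0.012 0 -4; 0 0 0 0; 0 0 0 0; 0 0 0 0"

```text
time: 17.27
tool_pos: [0.454, 0.1657, 0.1179]
tcp_rot: [-0.544, -3.094, 0.0]
wrist_force: [-0.4, -0.5, 0.3]
width: 0.345
grip_force: 0.0
```

```bash
python3 chk.py s3
```

```text
scene 184 40.3 [(0.7, np.float64(0.275), np.float64(-14.4)), (0.6, np.float64(0.097), np.float64(41.8)), (0.57, np.float64(0.307), np.float64(-37.5))]
side 293 48.3 [(0.9, np.float64(0.089), np.float64(38.5)), (0.89, np.float64(0.194), np.float64(-9.5)), (0.76, np.float64(0.235), np.float64(-38.8)), (0.73, np.float64(0.14), np.float64(-116.6))]
17.475 [ 0.5  0.2 -0.6]
```

View pics/s3.png

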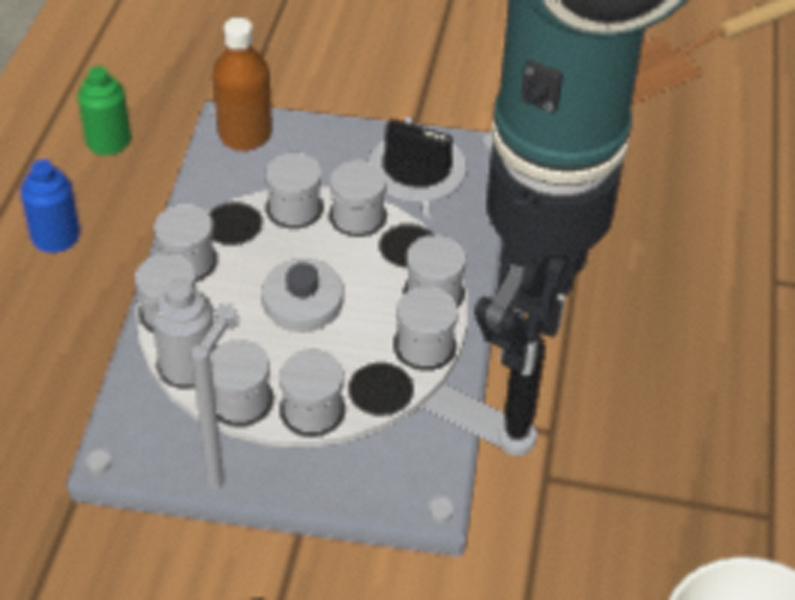

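The jar is at crop (183,340), one place before the spot below the pointer (240,385). The lever is back at its rest. One more stroke.

Emit:
carry_out --series "-0.0038 -0.012 0 4; -0.003 -0.0122 0 4; -0.0021 -0.0124 0 4; -0.0013 -0.0125 0 4; -0.0004 -0.0126 0 4; 0.0005 -0.0126 0 4; 0.0014 -0.0125 0 4; 0.0022 -0.0124 0 4; 0.0038 -0.0116 0 3.9; 0.0039 -0.0115 0 3.9; 0.0019 -0.0058 0 2; 0.002 -0.0057 0 1.9; 0 0 0 0; 0 0 0 0; 0 0 0 0"

```text
time: 19.35
tool_pos: [0.4569, 0.0359, 0.1178]
tcp_rot: [0.643, -3.071, -0.012]
wrist_force: [-7.4, 11.0, 4.9]
width: 0.345
grip_force: 7.5
```

Emit:
carry_out --series "-0.0039 0.0115 0 -3.9; -0.0039 0.0115 0 -3.9; -0.0038 0.0116 0 -3.9; -0.0022 0.0124 0 -4; -0.0014 0.0125 0 -4; -0.0005 0.0126 0 -4; 0.0004 0.0126 0 -4; 0.0013 0.0125 0 -4; 0.0021 0.0124 0 -4; 0.003 0.0122 0 -4; 0.0038 0.012 0 -4; 0 0 0 0; 0 0 0 0; 0 0 0 0"

```text
time: 21.1
tool_pos: [0.454, 0.1657, 0.1179]
tcp_rot: [-0.544, -3.094, 0.0]
wrist_force: [0.4, -0.2, -0.1]
width: 0.348
grip_force: 0.0
```

```bash
python3 chk.py s4
```

```text
scene 178 68.8 [(0.82, np.float64(0.09), np.float64(72.8)), (0.68, np.float64(0.275), np.float64(-15.2)), (0.56, np.float64(0.306), np.float64(-37.2))]
side 257 78.4 [(0.94, np.float64(0.094), np.float64(76.5)), (0.88, np.float64(0.232), np.float64(-38.8)), (0.78, np.float64(0.195), np.float64(-10.4))]
21.3 [-0.2 -0.4  0.3]
```

View pics/s4.png

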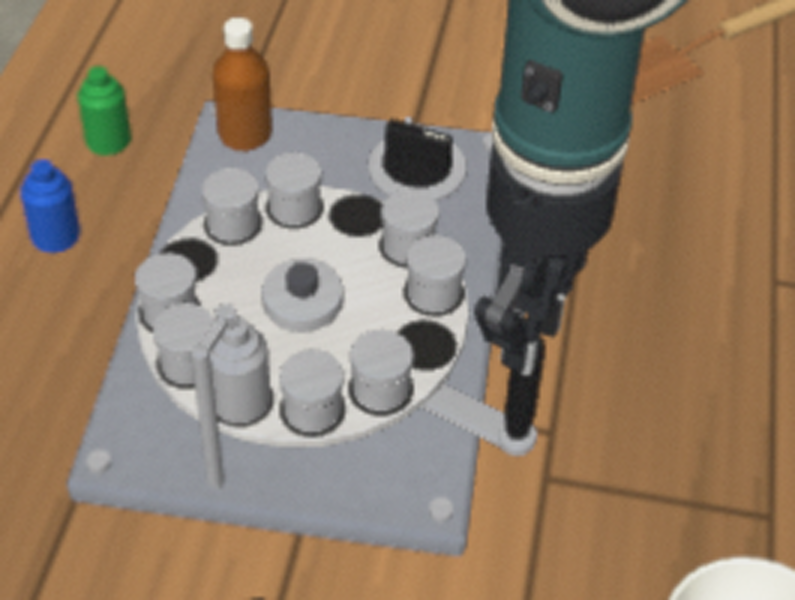

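The jar stands under the pointer and the lever is home. Next is the knob.

Emit:
carry_out --series "0 0 0 0; 0 0 0 0; 0 0 0.03 0; 0 0 0.05 0; 0 0 0.05 0; 0.02 -0.0431 0 0.9; 0.02 -0.0431 0 0.9; 0.02 -0.0431 0 0.9; 0.02 -0.0431 0 0.9; 0.02 -0.0431 0 0.9; 0.02 -0.0431 0 0.9; 0 0 -0.03 0; 0 0 0 0; 0 0 0 0" --jaw 0.1

```text
time: 23.05
tool_pos: [0.5743, -0.092, 0.2184]
tcp_rot: [-0.397, -3.116, -0.0]
wrist_force: [0.6, 0.8, 0.5]
width: 0.548
grip_force: 0.0
```

```bash
python3 - <<'E'
from h import *
C=cam("wrist"); cv2.imwrite("pics/k1.png",C[0]); p=np.load("pose.npy"); s=bot.read_state(); print(s["tool_pos"],s["tcp_rot"])
k=np.array([.5742,-.0928]); print("pred px",proj([[*k,.069],[*k,.037]],C).round())
print([(round(a["score"],2),np.round(a["rect"]).tolist()) for a in spot_in("wrist","knob_grip")[:3]])
u,v,X=cloud(C); m=(np.hypot(*(X[:,:2]-k).T)<.045)&(X[:,2]>.062)&(X[:,2]<.078); q=X[m]
print(len(q))
if len(q)>9:
    q=q.astype(float); r=cv2.minAreaRect((q[:,:2]*1000).astype(np.float32)); print(r,q.mean(0))
    e=np.linalg.svd((q-q.mean(0))[:,:2],full_matrices=False)[2][0]; print("knob",(p[2]-np.arctan2(e[1],e[0]))%np.pi)
E
```

```text
[ 0.57471516 -0.09191844  0.21907898] [ 3.96251744e-01  3.11517724e+00 -4.55984302e-05]
pred px [[317. 208.]
 [316. 199.]]
[(0.69, [312.0, 203.0, 67.0, 73.0])]
1123
((573.4002075195312, -96.30838012695312), (13.983318328857422, 57.409698486328125), 78.58326721191406) [ 0.57184732 -0.09590285  0.06792421]
knob 0.2544804612469343
```

View pics/k1.png

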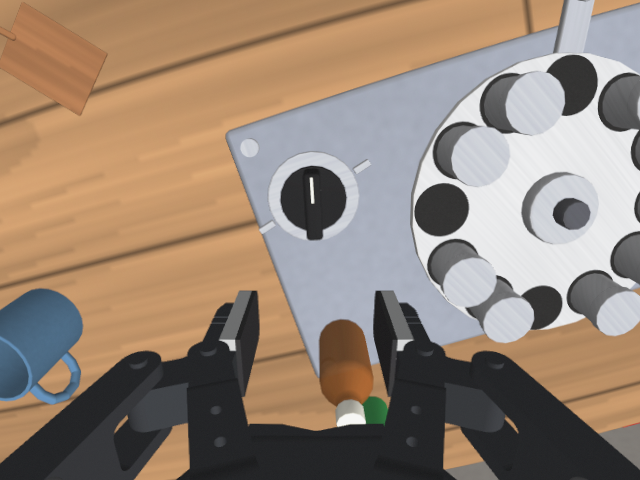

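The knob bar is at (314,205), with the ribs at (362,166) and (267,227). It measures 0.254 rad, so it needs about 60° clockwise.

Emit:
carry_out --series "-0.001 -0.0044 0 3; 0 0 -0.04 0; 0 0 -0.04 0; 0 0 -0.04 0; 0 0 -0.037 0; 0 0 0 0; 0 0 0 0"

```text
time: 24.02
tool_pos: [0.5749, -0.0967, 0.063]
tcp_rot: [0.315, 3.123, -0.001]
wrist_force: [-0.3, -0.2, 0.8]
width: 0.551
grip_force: 0.0
```

Emit:
carry_out --series "0 0 0 0; 0 0 0 0; 0 0 0 0; 0 0 0 0; 0 0 0 0; 0 0 0 0" --jaw -1 --grip_force 25

```text
time: 24.78
tool_pos: [0.5732, -0.0968, 0.0609]
tcp_rot: [-0.316, -3.125, -0.0]
wrist_force: [-0.6, 0.4, -0.8]
width: -0.001
grip_force: 0.0
```

```bash
python3 - <<'E'
from h import *
C=cam("side"); D=cam("scene"); W=cam("wrist")
a=cv2.resize(C[0][170:290,270:400],(400,369),interpolation=2); b=cv2.resize(D[0][180:300,240:370],(400,369),interpolation=2)
cv2.imwrite("pics/k2.png",np.hstack([a,b])); cv2.imwrite("pics/k2w.png",W[0])
print(bot.read_state())
E
```

```text
{'time': 24.925, 'q': array([-2.10109482e-01,  2.31465919e-01,  1.94882000e+00, -3.61706156e-06,
        9.61476310e-01, -1.57934661e+00]), 'joint_vel': array([-3.32437432e-04, -1.82703912e-03,  1.24828947e-03, -4.45754381e-04,
        9.58737967e-05,  7.90993333e-04]), 'joint_torque': array([-2.70968114e-03, -4.44674027e+01, -3.14996910e+01, -4.66640413e-04,
        2.05066797e-03, -1.49229339e-05]), 'tool_pos': array([ 0.57326146, -0.09679316,  0.060877  ]), 'tcp_rot': array([-3.16052555e-01, -3.12548461e+00, -2.44319004e-05]), 'wrist_force': array([ 0.00873136, -0.22021462, -0.54082496]), 'torque': array([0.00669849, 0.03989815, 0.03925321]), 'grip_force': 0.0, 'width': -0.0022411512904741333}
```

View pics/k2.png

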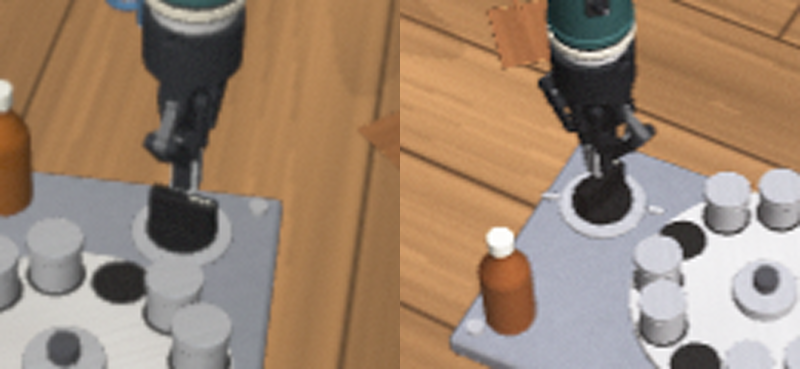

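View pics/k2w.png

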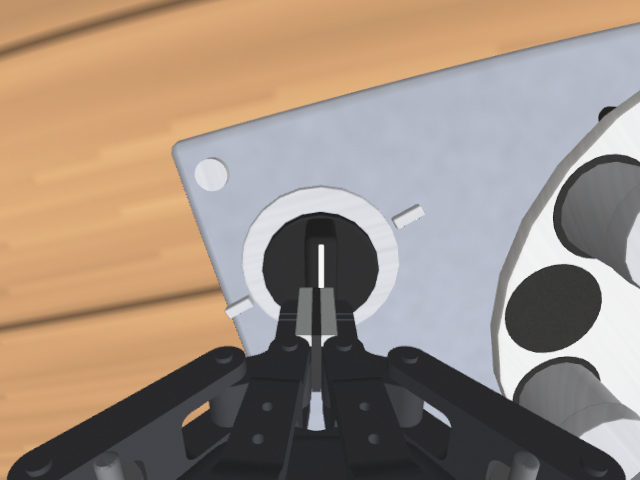

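```bash
python3 - <<'E'
from h import *
s=bot.read_state(); t=s["tool_pos"]
for n in ["side","scene","wrist"]:
    C=cam(n); print(n,"tip,tcp px",proj([t-[0,0,.014],t,[.5734,-.0963,.069]],C).round(1).tolist())
    u,v,X=cloud(C)
    if n=="wrist":
        for uv in [(320,225),(321,250),(321,280),(305,300),(330,300),(318,320),(300,330),(318,345),(280,190),(240,170)]:
            i=np.nonzero((u==uv[0])&(v==uv[1]))[0]; print(uv,C[0][uv[1],uv[0]],X[i].round(4))
c=eyes.get_calibration("wrist"); print(np.array(c["T_tool_cam"]).round(3),c["K"])
for a,b,n in [((270,170),3.075,"side"),((240,180),3.075,"scene")]: print(n,a)
E
```

```text
side tip,tcp px [[329.4, 238.8], [329.6, 234.7], [329.6, 232.4]]
scene tip,tcp px [[305.3, 241.7], [305.1, 238.7], [305.1, 237.0]]
wrist tip,tcp px [[318.4, 278.2], [318.6, 291.3], [319.9, 299.9]]
(320, 225) [31 30 30] [[ 0.5455 -0.0905  0.0515]]
(321, 250) [246 247 247] [[ 0.5512 -0.0913  0.0683]]
(321, 280) [246 247 247] [[ 0.5644 -0.094   0.0686]]
(305, 300) [121 121 120] [[ 0.5611 -0.0996  0.0905]]
(330, 300) [120 120 120] []
(318, 320) [37 37 37] [[ 0.5614 -0.0949  0.1057]]
(300, 330) [120 120 119] [[ 0.5599 -0.1004  0.1123]]
(318, 345) [70 68 69] [[ 0.566  -0.0958  0.1132]]
(280, 190) [200 186 179] [[ 0.5316 -0.1083  0.0231]]
(240, 170) [202 188 181] [[ 0.5174 -0.1258  0.0235]]
[[-0.001 -0.951 -0.309  0.08 ]
 [ 1.    -0.    -0.    -0.001]
 [ 0.    -0.309  0.951 -0.158]
 [ 0.     0.     0.     1.   ]] [[388.55609287   0.         315.92270248]
 [  0.         388.55609287 231.16893359]
 [  0.           0.           1.        ]]
side (270, 170)
scene (240, 180)
```

```bash
python3 - <<'E'
from h import *
t=bot.read_state()["tool_pos"]; C=cam("wrist"); u,v,X=cloud(C)
for col in (303,309,328,333):
    print(col,[(r,*X[(u==col)&(v==r)].round(3).tolist(),int(C[0][r,col].mean())) for r in range(240,345,8)])
C=cam("side");u,v,X=cloud(C)
m=(abs(X[:,0]-t[0])<.03)&(abs(X[:,1]-t[1])<.03)&(X[:,2]<.12)&(X[:,2]>.03)
for r in range(218,250,2):
    k=m&(v==r); print(r,[(int(a),x.round(3).tolist(),int(C[0][r,a].mean())) for a,x in zip(u[k],X[k])][::4])
E
```

```text
303 [(240, [0.555, -0.101, 0.039], 48), (248, [0.56, -0.102, 0.038], 49), (256, [0.564, -0.103, 0.038], 49), (264, [0.568, -0.103, 0.039], 48), (272, [0.572, -0.104, 0.038], 49), (280, [0.576, -0.105, 0.039], 50), (288, [0.561, -0.101, 0.079], 110), (296, [0.561, -0.1, 0.088], 119), (304, [0.561, -0.1, 0.094], 119), (312, [0.56, -0.1, 0.102], 119), (320, [0.561, -0.1, 0.105], 120), (328, [0.561, -0.1, 0.11], 120), (336, [0.561, -0.1, 0.114], 225), (344, [0.56, -0.099, 0.12], 40)]
309 [(240, [0.546, -0.095, 0.068], 41), (248, [0.549, -0.096, 0.068], 42), (256, [0.553, -0.097, 0.068], 43), (264, [0.557, -0.098, 0.068], 42), (272, [0.56, -0.098, 0.067], 42), (280, [0.563, -0.099, 0.069], 42), (288, [0.561, -0.098, 0.081], 111), (296, [0.561, -0.098, 0.088], 119), (304, [0.562, -0.098, 0.093], 120), (312, [0.562, -0.098, 0.099], 119), (320, [0.561, -0.098, 0.105], 120), (328, [0.561, -0.098, 0.111], 120), (336, [0.561, -0.098, 0.114], 225), (344, [0.565, -0.099, 0.113], 185)]
328 [(240, [0.548, -0.088, 0.068], 46), (248, [0.551, -0.088, 0.069], 50), (256, [0.554, -0.089, 0.068], 49), (26
[... 2560 characters left out ...]
, -0.085, 0.052], 30)]
244 [(317, [0.603, -0.088, 0.031], 110), (321, [0.592, -0.083, 0.038], 38), (325, [0.582, -0.087, 0.036], 37), (329, [0.573, -0.091, 0.035], 37), (333, [0.562, -0.085, 0.042], 34), (337, [0.552, -0.085, 0.044], 28), (341, [0.544, -0.102, 0.03], 165)]
246 [(317, [0.602, -0.082, 0.03], 156), (321, [0.59, -0.076, 0.037], 34), (325, [0.581, -0.08, 0.036], 34), (329, [0.571, -0.08, 0.039], 39), (333, [0.561, -0.081, 0.039], 36), (337, [0.551, -0.084, 0.038], 31)]
248 [(316, [0.602, -0.073, 0.03], 174), (322, [0.586, -0.069, 0.038], 36), (326, [0.577, -0.073, 0.036], 33), (330, [0.567, -0.075, 0.036], 38), (334, [0.557, -0.075, 0.038], 36), (338, [0.548, -0.084, 0.032], 51)]
```

The pads shut on air. Their tips are at z≈0.078, about 30 mm higher than the tool data says, and the bar top is at 0.068. I'll open, go 30 mm lower and close again.

Emit:
carry_out --series "0 0 0 0; 0 0 0 0; 0 0 0 0; 0 0 0 0; 0 0 -0.01 0; 0 0 -0.01 0; 0 0 -0.01 0; 0 0 0 0; 0 0 0 0" --jaw 0.1

```text
time: 26.3
tool_pos: [0.5733, -0.0968, 0.0308]
tcp_rot: [-0.316, -3.125, -0.0]
wrist_force: [0.0, 0.8, 0.2]
width: 0.552
grip_force: 0.0
```

Emit:
carry_out --series "0 0 0 0; 0 0 0 0; 0 0 0 0; 0 0 0 0; 0 0 0 0; 0 0 0 0" --jaw -1 --grip_force 25

```text
time: 27.05
tool_pos: [0.5742, -0.0951, 0.0317]
tcp_rot: [0.317, 3.124, 0.004]
wrist_force: [2.1, 6.5, 2.0]
width: 0.159
grip_force: 30.8
```

Emit:
carry_out --series "0 0.0015 0 0; 0 0 0 -10; 0 0 0 -10; 0 0 0 -10; 0 0 0 -10; 0 0 0 -10; 0 0 0 -10; 0 0 0 0; 0 0 0 0; 0 0 0 0"

```text
time: 28.3
tool_pos: [0.5742, -0.0947, 0.0318]
tcp_rot: [1.832, 2.551, 0.003]
wrist_force: [1.1, 4.8, 3.6]
width: 0.156
grip_force: 31.0
```

Emit:
carry_out --series "0 0 0 0; 0 0 0 0; 0 0 0 0; 0 0 0.03 0; 0 0 0.05 0; 0 0 0.06 0; 0 0 0.05 0; 0 0 0 0; 0 0 0 0" --jaw 0.1

```text
time: 29.42
tool_pos: [0.5728, -0.0954, 0.2205]
tcp_rot: [-1.836, -2.549, 0.001]
wrist_force: [-0.3, 0.4, 0.2]
width: 0.551
grip_force: 0.0
```

```bash
python3 - <<'E'
from h import *
C=cam("wrist"); p=np.load("pose.npy"); k=np.array([.5734,-.0958]); cv2.imwrite("pics/k3.png",C[0])
u,v,X=cloud(C); m=(np.hypot(*(X[:,:2]-k).T)<.045)&(X[:,2]>.062)&(X[:,2]<.078); q=X[m]
r=cv2.minAreaRect((q[:,:2]*1000).astype(np.float32)); e=np.linalg.svd((q-q.mean(0))[:,:2],full_matrices=False)[2][0]
print(len(q),r,"knob",(p[2]-np.arctan2(e[1],e[0]))%np.pi)
E
python3 chk.py s5
```

```text
1115 ((573.4298095703125, -96.09683990478516), (13.464447021484375, 57.135032653808594), 18.15970802307129) knob 1.309537611501013
scene 173 69.1 [(0.84, np.float64(0.098), np.float64(70.1)), (0.75, np.float64(0.269), np.float64(-15.6)), (0.72, np.float64(0.305), np.float64(-36.6))]
side 255 78.3 [(0.95, np.float64(0.193), np.float64(-7.4)), (0.89, np.float64(0.232), np.float64(-39.1)), (0.65, np.float64(0.096), np.float64(76.3)), (0.41, np.float64(0.09), np.float64(-80.0))]
29.675 [-0.6 -0.3 -0.4]
```

View pics/k3.png

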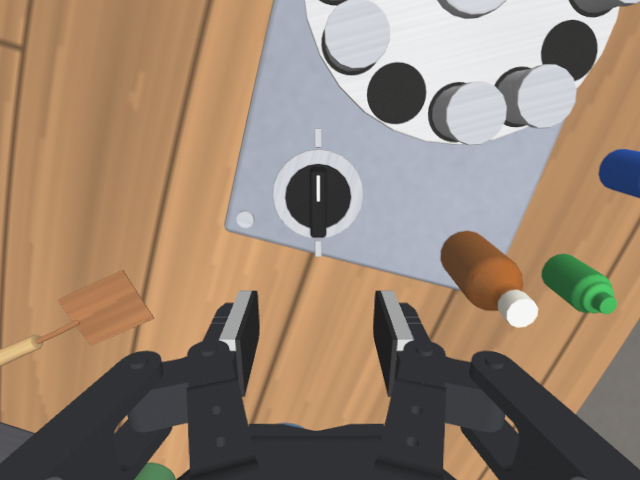

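The bar at (318,200) lines up with both ribs, at (318,138) and (318,248). It measures 1.31 rad, the jar is at the pointer, and the gripper is clear.

```bash
python3 -c "
from workcell import bot
print(bot.finish_job())"
```

```text
the job is handed in; nothing more can be done
None
```

I handed the job in at about 30 s: four full lever strokes brought the tall jar to the pointer, the lever is back at its rest, and the knob's bar lines up with the ribs (measured 1.31 rad); no verdict came back.

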